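Grip the tube in the four-jaw chuck and put the chuck key away

TASK

The thin aluminium tube in the dividing head's four-jaw chuck is held by three jaws, but the top jaw is still backed off: fit the yellow T-handled chuck key all the way into the square socket on top of the chuck, feeling for the square, and turn it clockwise until that jaw grips the tube firmly, stopping there before the tube is crushed. Never leave the key in the chuck: take it out and stand it fully home in its own slot of the wooden rack, the one with the yellow label. Do not drop or lay down the key, and leave the other tools and parts where they are.

Things in the scene. Friction and masses are not known exactly. Their poses are not given: they have to be found in the camera images.
- head: green dividing head fixed to the bench, its spindle 112 mm up. Origin: on the bench, straight under the axis of the chuck's top jaw screw; x points along the spindle, out of the chuck's face. Steel four-jaw chuck, 160 mm diameter, x -34 to 34 mm, a 40 mm wide flat on its top at 189.5 mm. Casting: x -235 to -34 mm, up to 178 mm high, y -85 to 152 mm (crank on +y).
- socket (a point): mouth centre of the upright square socket, 13.4 mm wide, 21 mm deep, in the dark round head (26 mm) of the top jaw screw, sunk 2 mm in the chuck's top flat: 187.5 mm above the bench. How the square is turned varies and is NOT given (these axes are the chuck's): rest the key on it lightly and turn till it drops in, a quarter turn at most. The screw turns in place, it does not rise or sink.
- jaw_tip (a point): middle of the top jaw's gripping end (underside), x 55 mm in head; 137.0 mm above the bench when it just touches the tube, at the start 0.5 to 1.6 mm higher. Turning the screw clockwise seen from above closes this jaw, 5 mm a turn. That takes under 0.15 N m while the jaw is free; it meets the tube after 0.7 to 1.9 rad.
- nip (a joint): how far the key's pull is pressing the top jaw into the springy tube, in m: 0 while the jaw is free, then 0.8 mm per rad of the screw. From touching, the torque to hold the key climbs from 0.15 N m by 0.8 N m per rad: firm from 0.16 mm (0.3 N m; aim for 0.4 to 0.5), tube crushed at 0.64 mm (0.8 N m). Let go, it springs back to 0; the jaw stays clamped. Coarse reading: go by feel.
- tube_end (a point): centre of the outer end of the silver thin-walled tube held in the chuck, 50 mm diameter, its axis level, 112 mm above the bench.
- key: T-handled chuck key, 106 mm high, 0.28 kg, upright in a slot of the rack. Origin: centre of its tip's lower end; z up along the shank. Square tip 12 mm wide (sides along its x and y), 23 mm long, the last 2 mm tapered to 9 mm; round shank 16 mm thick up to 80 mm; yellow head 28 mm (x) by 18 mm (y), 80 to 106 mm up. Grip the head across its 18 mm (y).
- key_head (a point): centre of the key's yellow head, on its axis, 93 mm above the tip's end. A steel cross bar of 10 mm diameter runs through it along the key's x, 110 mm long, with yellow ends.
- rack: beech tool rack fixed to the bench, 76 mm (x) by 250 mm (y) by 60 mm high. Origin: centre of its underside. Three round upright slots in a row along y, 80 mm apart, each 21 mm wide and 50 mm deep, open at the top. Each carries a coloured label beside its mouth; which colour is where changes.
- slot_yellow: yellow label of the chuck key's own slot, empty at the start. Origin: centre of this slot's mouth on the rack's top, 60 mm above the bench; a tool that is fully home stands on the slot's floor, 50 mm below.
- slot_blue: blue label. Origin: centre of its slot's mouth. The chuck key stands in this slot at the start, fully down.
- slot_red: red label. Origin: centre of its slot's mouth. The box spanner stands in it.
- box_spanner: bystander: T-handled box spanner with a red round head, 107 mm high, shank 17 mm, bar 91 mm, standing in the red slot. Origin: centre of its lower end.
- drawer: bystander: frosted clear parts drawer with big washers, 140 mm (x) by 105 mm (y) by 50 mm high, on the bench. Origin: centre of its underside.
- offcut: bystander: short offcut of the same tube, 50 mm diameter, 90 mm high, standing on the bench. Origin: centre of its lower end.
- spanner: bystander: open-ended spanner, 180 mm long, lying on the bench along its x. Origin: underside, middle.
Things that resemble listed ones, but are neither listed nor needed, are in the scene too. Leave any green or purple look-alike of the key alone.

How it is judged:
On the way, in this order (a step that is already met when the one before it is completed fails the run):
1. the chuck key is in the socket: its tip at least 12 mm below the mouth, upright (z of key in the frame of socket below -0.012 m and horizontal distance between key and socket below 0.004 m and angle between key's own z axis and vertical below 0.15 rad), for 0.1 s.
2. with the key in the socket, the top jaw is drawn firmly onto the tube (nip above 0.16 mm, 0.2 rad of the screw past touching) (all of step 1 and value of joint nip above 0.00016 m and z of jaw_tip in the frame of head below 0.1371 m), for 0.1 s.
At the end, for the whole second after the job is handed in: The chuck key stands at rest in the yellow-labelled slot, its tip within 5 mm of the slot's floor and 8 mm of its axis, tilted less than 0.2 rad; the top jaw is still on the tube (not screwed back by more than 0.1 mm); the other tools and parts are within 20 mm of where they were (horizontal distance between key and slot_yellow below 0.008 m and z of key in the frame of slot_yellow below -0.045 m and angle between key's own z axis and vertical below 0.2 rad and linear speed of key below 0.02 m/s and z of jaw_tip in the frame of head below 0.1371 m and distance of each of box_spanner, drawer, offcut, spanner from where it was at the start of the episode below 0.02 m); the robot touches nothing.
It fails at once if the tube is crushed: nip above 0.64 mm (0.8 rad of the screw past touching) (value of joint nip above 0.00064 m).
It fails at once if the key is dropped or laid down (tilted more than 0.6 rad) (angle between key's own z axis and vertical above 0.6 rad).
It fails at once if another tool or part (box spanner, drawer, tube offcut, spanner) is pushed more than 20 mm (distance of any of box_spanner, drawer, offcut, spanner from where it was at the start of the episode above 0.02 m).
It also fails if it takes over 67 s, if anything falls off the work surface, if the arm or the gripper's body presses on something with over 40 N, if the wrist force passes 120 N, or if a joint passes its speed limit or range.

ROBOT

A 6-joint arm with a two-finger parallel gripper is mounted at the origin on the work surface. World frame = base frame: x ahead of the robot, y to its left, z up, the work surface at z = 0. Lengths are in m, angles in rad, forces in N, time in s.
With the tool pointing down it reaches from about 0.35 to 0.975 m from the base axis. Payload 4.9 kg.
Tool frame: the origin (TCP) lies at the very end of the fingers, on their centre line; the grasp point (between the pads) lies 19 mm behind it (ctrl.tcp_to_grasp is the z of the grasp point in the tool frame, in m); z points along the fingers, y is the line along which they close (so a half turn about z gives the same grasp; the last joint's range is limited). The gripper opens to 85 mm and grips with 20 to 120 N. Pads are 22 mm wide; open, the fingers measure 114 mm over their backs; the gripper's body (76 mm by 85 mm) begins 54 mm behind the grasp point. The pads swing forward as they close: fully open they stand 13 mm farther back than shut.
Start: joints at [-1.379, 0.053, 1.613, -0, 1.476, -0.119], TCP at [0.191, -0.595, 0.231] pointing down, gripper open.
Joint ranges: [-3.01, 3.01], [-1.01, 2.22], [0.06, 2.58], [-1.02, 4.17], [0.09, 2.62], [-3.14, 3.14]. Speed limits (rad/s): [2.57, 2.57, 3.14, 3.14, 3.14, 3.14].

INTERFACE

Orientations are given as a rotation vector (axis times angle).
In Python, from station import ctrl, eyes, job, nets gives the robot as it stands. The module is installed in compiled form; this text tells all that it offers.
- The arm moves only by the tool jog_arm, never from a script. Its argument "commands" is one flat list of numbers, 7 for each row, row after row: the shift along the tool's x, y, z each as a share of 0.06 m, from -1 to 1, then the turn, a rotation vector about the tool's x, y, z each as a share of 0.1 rad, from -1 to 1, then the finger opening in mm, from 0 to 85.4. In form: [x, y, z, ax, ay, az, grip, x, y, z, ax, ay, az, grip, ...]. A call has 1 to 20 rows; each row shifts and turns the commanded pose from where the row before left it, along the tool's axes as they then stand; what a row does not reach is not made up. A row lasts 1/8 s, in which the tool goes at most 62.5 mm and 10.7 degrees, less where a joint would pass 70% of its speed; a pose out of reach is approached as far as the arm can. A call with a number of a shift or a turn outside -1 to 1 is refused whole. A call with a gripper value outside its range is refused whole. The fingers move at their own pace and stop on an object; "newtons" is the grip in N (left out, the last holds). Time passes only in rows, so rows that do not move let the fingers close. It gives the time, the measured TCP pose, the force, the opening and the grip force at its end, in the units of the state.
- ctrl.get_obs(): the state, without advancing time (a new reading comes with each control period).
- eyes.get_image(name): name is "scene" or "top"; returns a dict with "image" (480x640x3 uint8, red, green, blue), "z_map" (480x640 float32, m along the optical axis (not along the pixel's ray), 0 where there is no reading), "K" (3x3 intrinsics, pixels), "cam_to_world" (4x4, takes a point from camera to world coordinates). Camera axes: x right, y up, looking along -z (the intrinsics and any distortion apply to the point x, -y, -z); pixel columns grow to the right and rows downward; lengths in m; the calibration is good to about 2 mm. A picture is of the moment at which its call begins.
- job.finish_job(): hands the job in; it is judged then, once.
Trained networks look in the newest picture that a camera, given by its name, has taken for a name from the list of things; names that differ only in an ending like _2 or _b are one class to them, and where a whole thing is asked for, a point or a joint stands for the part that bears it (a point fixed in the world has none). Each returns a list of dicts, best first, with "p" (0 to 1); they miss things now and then, are a little off and sometimes report something else, mostly with a low value. They report only what shows in the picture. A call takes as long as a camera call. They do not tell look-alikes from the thing itself.
- nets.silhouettes(camera, name): "mask" (480x640 bool, what is visible of it) and "bbox" ([left, top, right, bottom] in pixels, round what is visible of it).
The state is a dict: "t": time; "q": joint angles; "dq": joint speeds; "effort": joint torques, N m; "tool_pos": TCP position; "tool_rot": TCP orientation; "contact_force": force on the tool from outside, world axes, zero at the start; "wrist_torque": the same for the moment, N m; "opening": finger opening in m; "grip_force": force on a finger pad.
Only numpy, scipy, OpenCV 4.12 (cv2) and the standard library are available. Lean on these libraries where they do the work, as an engineer would, in place of code of your own. Each camera call takes 0.05 s, during which the arm holds its last target. There are 200 camera calls.

## Working session

There is one attempt and no reset: what is moved stays moved. The work goes in short steps, Python scripts to look and compute and a tool call to move; the robot and the scene stay as the last step left them, time stands still between calls to the robot, and variables do not carry over. Pictures are saved under pics/ and viewed, at most 10 in all, crops included, and the job is handed in when it is done.

Besides the shell and the picture viewer there is one more tool, called after "Call:" as name(argument=value, ...) on one line, values as JSON. jog_arm: Moves the arm, as the interface text tells. Shift numbers are shares of 0.06 m and turn numbers shares of 0.1 rad, none past 1 either way. Its arguments: {"type":"object","properties":{"commands":{"type":"array","items":{"type":"number"}},"newtons":{"type":"number"}},"required":["commands"]}

```bash
mkdir -p pics; python3 - <<'E'
from station import ctrl, eyes, job, nets
import cv2, numpy as np
o=ctrl.get_obs(); print(o['t'],o['tool_pos'],o['tool_rot'],o['opening'],ctrl.tcp_to_grasp)
for c in ['scene','top']:
    d=eyes.get_image(c); np.savez(f'{c}0.npz',**d)
    cv2.imwrite(f'pics/{c}0.png',d['image'][...,::-1])
    print(c,d['K'].round(1).tolist(),d['cam_to_world'].round(3).tolist())
    for n in ['key','rack','slot_yellow','slot_blue','head','socket','box_spanner']:
        try: print(n,[(round(float(r['p']),2),[int(v) for v in r['bbox']]) for r in nets.silhouettes(c,n)[:4]])
        except Exception as e: print(n,e)
E
```

```text
0.0 [ 0.19102886 -0.59442713  0.23004585] [-3.10165556e+00 -4.85927565e-01  1.00287916e-04] 0.08501210934590465 -0.0187
scene [[497.5, 0.0, 321.3], [0.0, 497.5, 238.8], [0.0, 0.0, 1.0]] [[-0.665, -0.624, 0.41, 0.952], [0.746, -0.561, 0.357, 0.316], [0.007, 0.544, 0.839, 1.022], [0.0, 0.0, 0.0, 1.0]]
key [(0.97, [154, 203, 198, 231]), (0.8, [278, 180, 299, 217]), (0.74, [259, 106, 296, 136]), (0.59, [343, 164, 368, 215])]
rack [(0.63, [210, 166, 316, 240])]
slot_yellow [(0.55, [220, 167, 253, 203])]
slot_blue [(0.86, [273, 198, 305, 229])]
head [(0.68, [323, 202, 468, 333])]
socket [(0.6, [324, 202, 460, 330])]
box_spanner [(0.49, [257, 167, 267, 201])]
top [[435.3, 0.0, 316.2], [0.0, 435.3, 240.1], [0.0, 0.0, 1.0]] [[-0.003, 0.989, -0.15, 0.357], [-1.0, -0.003, 0.003, -0.067], [0.002, 0.15, 0.989, 1.118], [0.0, 0.0, 0.0, 1.0]]
key [(0.87, [425, 168, 467, 191]), (0.76, [409, 295, 425, 340]), (0.72, [363, 237, 383, 282]), (0.69, [453, 330, 497, 355])]
rack [(0.59, [349, 230, 455, 280])]
slot_yellow [(0.56, [423, 230, 450, 264]), (0.15, [350, 230, 454, 279])]
slot_blue [(0.52, [358, 245, 381, 278])]
head [(0.91, [192, 183, 293, 339]), (0.7, [245, 201, 256, 217])]
socket [(0.88, [191, 184, 292, 341])]
box_spanner [(0.78, [398, 237, 418, 270]), (0.39, [393, 236, 412, 272])]
```

View pics/scene0.png

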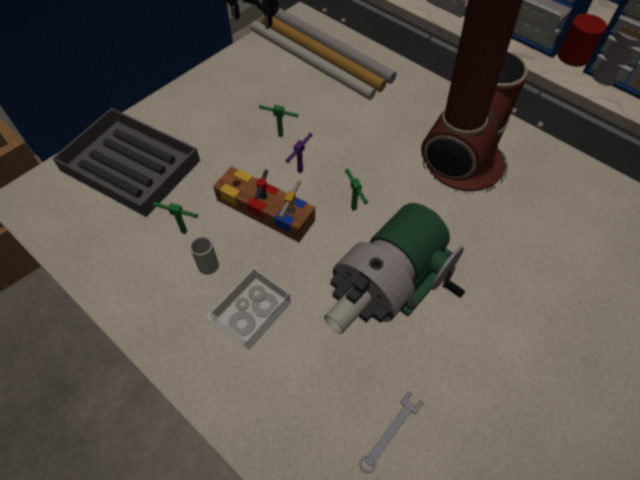

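View pics/top0.png

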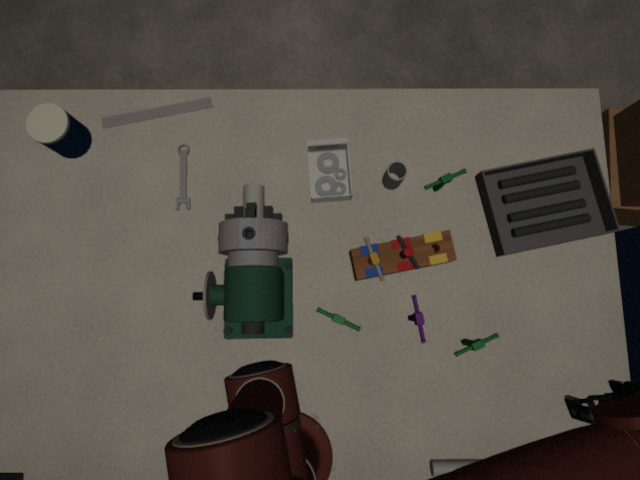

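Scene: the rack is at top-camera (402,255), with the yellow-headed key in its blue-labelled end slot at top (374,258) / scene (291,200). The empty yellow slot is at top (436,248) / scene (236,182). The chuck socket is at top (249,233) / scene (376,263).

What could be taken for the key: green T-handles at top (338,319), (445,180) and (477,344), the purple one at (418,318), and the red-headed box spanner at (405,252). By the description I choose the one at (374,258), and will check it in a crop.

```bash
cat > h.py <<'E'
import numpy as np, cv2
def load(c,i=0): return dict(np.load(f'{c}{i}.npz'))
def world(d):
    K,T,z=d['K'],d['cam_to_world'],d['z_map']
    v,u=np.mgrid[0:480,0:640]
    P=np.stack([(u-K[0,2])/K[0,0]*z,-(v-K[1,2])/K[1,1]*z,-z],-1)
    return P@T[:3,:3].T+T[:3,3]
def ray(d,uv):
    K,T=d['K'],d['cam_to_world']
    r=T[:3,:3]@np.array([(uv[0]-K[0,2])/K[0,0],-(uv[1]-K[1,2])/K[1,1],-1])
    return T[:3,3],r/np.linalg.norm(r)
def tri(*obs):
    A=np.zeros((3,3));b=np.zeros(3)
    for d,uv in obs:
        o,r=ray(d,uv);M=np.eye(3)-np.outer(r,r);A+=M;b+=M@o
    p=np.linalg.solve(A,b)
    return p,[np.linalg.norm(np.cross(p-ray(d,uv)[0],ray(d,uv)[1])) for d,uv in obs]
def atz(d,uv,z):
    o,r=ray(d,uv);return o+r*(z-o[2])/r[2]
def proj(d,p):
    T=d['cam_to_world'];c=T[:3,:3].T@(np.asarray(p)-T[:3,3]);K=d['K']
    return np.array([K[0,0]*c[0]/-c[2]+K[0,2],K[1,1]*c[1]/c[2]+K[1,2]])
E
python3 - <<'E'
from h import *
S,T=load('scene'),load('top')
def crop(d,x0,y0,w,h,f): return cv2.convertScaleAbs(cv2.resize(d['image'][y0:y0+h,x0:x0+w,::-1],None,fx=f,fy=f,interpolation=cv2.INTER_CUBIC),alpha=1.5)
a=crop(T,340,215,130,75,3); b=crop(S,205,155,130,95,3)
c=crop(T,200,180,130,75,3); e=crop(S,320,225,130,95,3)
cv2.imwrite('pics/crop1.png',np.vstack([np.hstack([a,c]),np.hstack([b,e])]))
for n,d,(x0,y0,x1,y1) in [('top',T,(340,215,470,290)),('scene',S,(205,155,335,250))]:
    W=world(d);hsv=cv2.cvtColor(d['image'],cv2.COLOR_RGB2HSV)
    roi=np.zeros((480,640),bool);roi[y0:y1,x0:x1]=1
    for nm,lo,hi in [('yel',20,34),('blue',100,125),('red0',0,4),('red1',172,180)]:
        m=roi&(hsv[...,0]>=lo)&(hsv[...,0]<=hi)&(hsv[...,1]>150)&(hsv[...,2]>60)
        k,l,st,ce=cv2.connectedComponentsWithStats(m.astype('uint8'))
        for i in range(1,k):
            if st[i,4]>8:
                p=W[l==i];print(n,nm,st[i,4],ce[i].round(1),np.median(p,0).round(4))
E
```

```text
top yel 160 [432.5 236.8] [ 0.5247 -0.3561  0.0624]
top yel 85 [374.4 258.3] [ 0.4651 -0.204   0.1164]
top yel 161 [437.9 258.5] [ 0.4706 -0.3665  0.0623]
top blue 33 [374.7 247.2] [ 0.5002 -0.2141  0.0624]
top blue 55 [364.  250.1] [ 0.4926 -0.1871  0.0628]
top blue 80 [370.8 272.2] [ 0.4389 -0.203   0.0626]
top red0 67 [396.  244.1] [ 0.5073 -0.2655  0.0623]
top red0 127 [407.4 247.4] [ 0.4882 -0.286   0.1157]
top red0 138 [404.8 265.5] [ 0.4535 -0.2853  0.0626]
scene yel 103 [242.7 175.3] [ 0.4729 -0.3663  0.0617]
scene yel 219 [228.6 193. ] [ 0.5335 -0.3556  0.0595]
scene yel 53 [289.8 197.1] [ 0.4712 -0.2006  0.1149]
scene blue 53 [299.2 202.6] [ 0.4408 -0.2016  0.0619]
scene blue 96 [284.9 219.1] [ 0.4988 -0.1932  0.0613]
scene red0 141 [266.6 185.8] [ 0.4656 -0.2808  0.0652]
scene red0 153 [255.9 203.9] [ 0.5137 -0.276   0.0616]
```

View pics/crop1.png

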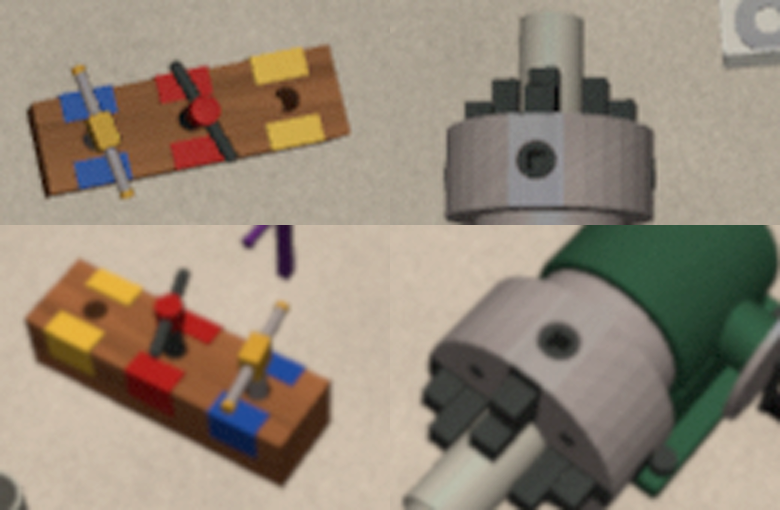

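The crop shows the yellow-headed key in the blue slot (top (374.7,258.5), scene (290,198)). The yellow-labelled slot is empty with its mouth at top (435.7,247.7), scene (236.7,183). The socket is at top (248.7,233), scene (376.3,264). The choice of key is confirmed.

```bash
python3 - <<'E'
from h import *
S,T=load('scene'),load('top')
def lab(d,c): return cv2.cvtColor(d['image'],cv2.COLOR_RGB2HSV)
def cen(d,uv,r,f):
    """weighted dark centroid"""
    g=cv2.cvtColor(d['image'],cv2.COLOR_RGB2GRAY).astype(float)
    x,y=int(round(uv[0])),int(round(uv[1]));p=g[y-r:y+r+1,x-r:x+r+1]
    t=np.percentile(p,90);w=np.clip(f*t-p,0,None)
    k,l=cv2.connectedComponents((w>0).astype('uint8'));lc=l[r,r];w=w*(l==lc) if lc else w
    v,u=np.mgrid[y-r:y+r+1,x-r:x+r+1];return np.array([(u*w).sum()/w.sum(),(v*w).sum()/w.sum()]),(w>0).sum()
st,n1=cen(T,(248.7,233),8,.7); ss,n2=cen(S,(376.3,264),10,.7)
print('socket',st,n1,ss,n2,tri((T,st),(S,ss)),atz(T,st,.1875),atz(S,ss,.1875))
yt,n1=cen(T,(435.7,247.7),6,.7); ys,n2=cen(S,(236.7,183),6,.7)
print('slotY',yt,n1,ys,n2,tri((T,yt),(S,ys)),atz(T,yt,.06),atz(S,ys,.06))
for d,n in((T,'top'),(S,'scene')):
    print(n)
# labels from top
L={k:atz(T,v,.06) for k,v in dict(y1=(432.5,236.8),y2=(437.9,258.5),).items()}
print('labels mid top',(L['y1']+L['y2'])/2)
# key head & bar from depth
for d,n,box in((T,'top',(355,230,392,285)),(S,'scene',(272,178,306,226))):
    W=world(d);x0,y0,x1,y1=box;Q=W[y0:y1,x0:x1].reshape(-1,3)
    for lo,hi in((.095,.1125),(.113,.13)):
        q=Q[(Q[:,2]>lo)&(Q[:,2]<hi)]
        if len(q)>5:
            c=q.mean(0);u,s,vt=np.linalg.svd((q-c)[:,:2]);pr=(q-c)[:,:2]@vt[0]
            print(n,lo,len(q),c.round(4),'mid',(c[:2]+vt[0]*(pr.max()+pr.min())/2).round(4),'len',np.ptp(pr).round(3),'dir',vt[0].round(3),np.percentile(q[:,2],[2,50,98]).round(4))
# rack from depth
for d,n,box in((T,'top',(345,225,462,285)),(S,'scene',(205,160,322,245))):
    W=world(d);x0,y0,x1,y1=box;Q=W[y0:y1,x0:x1].reshape(-1,3);q=Q[(Q[:,2]>.054)&(Q[:,2]<.068)]
    r=cv2.minAreaRect((q[:,:2]*1000).astype('float32'));print(n,'rack',r,np.median(q[:,2]))
# head: chuck flat & tube
W=world(T);q=W[185:340,190:295].reshape(-1,3);f=q[(q[:,2]>.186)&(q[:,2]<.196)]
r=cv2.minAreaRect((f[:,:2]*1000).astype('float32'));print('flat',r,np.median(f[:,2]))
tb=W[186:202,240:270].reshape(-1,3);tb=tb[(tb[:,2]>.1)];print('tube',tb.mean(0),tb[:,2].max(),len(tb))
for v in range(186,204,3):
    t=W[v,238:272];t=t[t[:,2]>.1];print(v,t.mean(0).round(4),len(t))
E
```

```text
socket [248.13821633 232.7391503 ] 136 [375.771641   263.33324482] 138 (array([0.51546564, 0.07712461, 0.1877486 ]), [np.float64(0.0003719864931499495), np.float64(0.000371986493149933)]) [0.51531028 0.07747885 0.1875    ] [0.51554342 0.07674428 0.1875    ]
slotY [435.62686567 247.53078358] 53 [236.2459458  182.76081583] 95 (array([ 0.49853799, -0.36313382,  0.05836474]), [np.float64(0.0007411599148620496), np.float64(0.0007411599148620256)]) [ 0.49875562 -0.3633172   0.06      ] [ 0.49900298 -0.3612498   0.06      ]
top
scene
labels mid top [ 0.49856504 -0.36223549  0.06      ]
top 0.095 167 [ 0.4656 -0.2047  0.1068] mid [ 0.466  -0.2045] len 0.109 dir [-0.939 -0.344] [0.1009 0.1068 0.1113]
top 0.113 89 [ 0.4662 -0.2054  0.1164] mid [ 0.4662 -0.2053] len 0.028 dir [-0.949 -0.315] [0.1135 0.1163 0.1203]
scene 0.095 172 [ 0.4718 -0.2013  0.1059] mid [ 0.4678 -0.2027] len 0.11 dir [0.941 0.338] [0.0969 0.1067 0.1115]
scene 0.113 73 [ 0.4685 -0.2036  0.1158] mid [ 0.4673 -0.204 ] len 0.03 dir [0.93  0.369] [0.1131 0.1156 0.1198]
top rack ((482.6436767578125, -283.88134765625), (78.42887878417969, 250.88717651367188), 11.018224716186523) 0.06106532937981801
scene rack ((553.1470336914062, -268.4127502441406), (224.42697143554688, 252.00924682617188), 11.580074310302734) 0.060356343089994435
flat ((513.7617797851562, 75.32148742675781), (68.13481140136719, 73.40740966796875), 0.4909835159778595) 0.18930576897209161
tube [0.61553043 0.07338658 0.13841369] 1.1181853228207836 335
186 [0.621  0.0677 0.1828] 20
189 [0.6281 0.0745 0.1321] 21
192 [0.6208 0.0743 0.1324] 21
195 [0.6135 0.0741 0.133 ] 21
198 [0.6066 0.0741 0.1321] 21
201 [0.5993 0.0739 0.1326] 21
```

Call:
jog_arm(commands=[0.64, -0.48, 0, 0, 0, 0, 48, 0.64, -0.48, 0, 0, 0, 0, 48, 0.64, -0.48, 0, 0, 0, 0, 48, 0.64, -0.48, 0, 0, 0, 0, 48, 0.64, -0.48, 0, 0, 0, 0, 48, 0.64, -0.48, 0, 0, 0, 0, 48, 0.64, -0.48, 0, 0, 0, 0, 48, 0.64, -0.48, 0, 0, 0, 0, 48, 0.64, -0.48, 0, 0, 0, 0, 48, 0.6, -0.46, 0, 0, 0, 0, 48, 0, 0, 0.5, 0, 0, -0.37, 48, 0, 0, 0, 0, 0, 0, 48, 0, 0, 0, 0, 0, 0, 48], newtons=60)

```text
t: 2.42
tool_pos: [0.4668, -0.2057, 0.202]
tool_rot: [3.094, 0.542, 0.001]
contact_force: [-0.2, -0.7, 0.0]
opening: 0.0478
grip_force: 0.0
```

Call:
jog_arm(commands=[0, -0.02, 0.4, 0, 0, 0, 48, 0, 0, 0.5, 0, 0, 0, 48, 0, 0, 0.5, 0, 0, 0, 48, 0, 0, 0.4, 0, 0, 0, 48, 0, 0, 0.15, 0, 0, 0, 48, 0, 0, 0, 0, 0, 0, 48])

```text
t: 3.18
tool_pos: [0.4665, -0.2047, 0.0849]
tool_rot: [3.094, 0.542, 0.001]
contact_force: [0.2, 0.3, 0.1]
opening: 0.0477
grip_force: 0.0
```

```bash
python3 - <<'E'
from station import ctrl, eyes
import cv2, numpy as np
o=ctrl.get_obs(); print(o['t'],o['tool_pos'],o['contact_force'],o['q'])
im=[]
for c,(x,y) in [('scene',(290,195)),('top',(374,255))]:
    d=eyes.get_image(c); np.savez(f'{c}1.npz',**d)
    im.append(cv2.convertScaleAbs(cv2.resize(d['image'][y-50:y+50,x-50:x+50,::-1],None,fx=4,fy=4,interpolation=cv2.INTER_CUBIC),alpha=1.5))
cv2.imwrite('pics/grasp.png',np.hstack(im))
E
```

```text
3.175 [ 0.46650014 -0.20472936  0.08491277] [0.17450426 0.27981346 0.12063059] [-5.59708731e-01 -8.58641189e-02  2.00552222e+00 -2.42270683e-05
  1.22145140e+00  6.64211821e-01]
```

View pics/grasp.png

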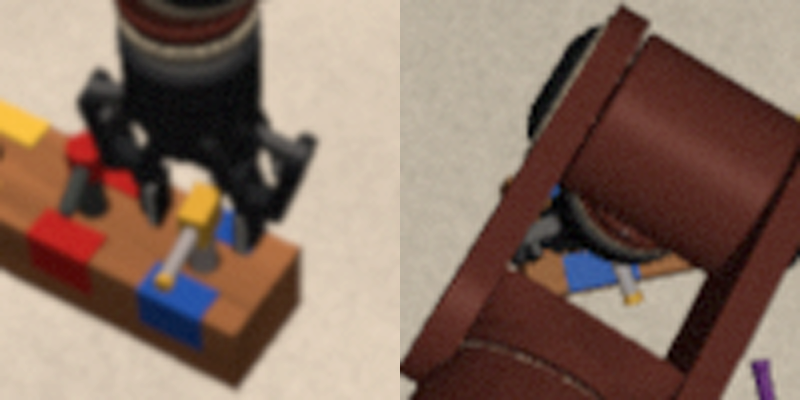

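The fingers straddle the yellow head in both views (scene crop, head at (200,205)), clear of the red box spanner. I'm closing now.

Call:
jog_arm(commands=[0, 0, 0, 0, 0, 0, 10, 0, 0, 0, 0, 0, 0, 10, 0, 0, 0, 0, 0, 0, 10, 0, 0, 0, 0, 0, 0, 10, 0, 0, 0, 0, 0, 0, 10, 0, 0, 0, 0, 0, 0, 10], newtons=100)

```text
t: 4.03
tool_pos: [0.4672, -0.2048, 0.0856]
tool_rot: [3.092, 0.543, 0.003]
contact_force: [0.6, -0.2, 5.8]
opening: 0.0166
grip_force: 97.9
```

Call:
jog_arm(commands=[0, 0, -0.3, 0, 0, 0, 10, 0, 0, -0.5, 0, 0, 0, 10, 0, 0, -0.6, 0, 0, 0, 10, 0, 0, -0.6, 0, 0, 0, 10, 0, 0, -0.6, 0, 0, 0, 10, 0, 0, -0.6, 0, 0, 0, 10, 0, 0, -0.6, 0, 0, 0, 10, 0, 0, -0.2, 0, 0, 0, 10, 0, 0, 0, 0, 0, 0, 10])

```text
t: 5.15
tool_pos: [0.4662, -0.204, 0.3242]
tool_rot: [-3.094, -0.544, 0.0]
contact_force: [-0.3, -0.5, -3.8]
opening: 0.0166
grip_force: 98.8
```

Call:
jog_arm(commands=[0.39, -0.69, 0, 0, 0, 0, 10, 0.39, -0.69, 0, 0, 0, 0, 10, 0.39, -0.69, 0, 0, 0, 0, 10, 0.4, -0.69, 0, 0, 0, 0, 10, 0.4, -0.69, 0, 0, 0, 0, 10, 0.4, -0.67, 0, 0, 0, 0, 10, 0, 0, 0, 0, 0, -1, 10, 0, 0, 0, 0, 0, -1, 10, 0, 0, 0, 0, 0, -1, 10, 0, 0, 0, 0, 0, -1, 10, 0, 0, 0, 0, 0, -1, 10, 0, 0, 0, 0, 0, -1, 10, 0, 0, 0, 0, 0, -1, 10, 0, 0, 0, 0, 0, -1, 10, 0, 0, 0, 0, 0, -1, 10, 0, 0, 0, 0, 0, -1, 10, 0, 0, 0, 0, 0, -1, 10, 0, 0, 0, 0, 0, -1, 10, 0, 0, 0, 0, 0, -1, 10, 0, 0, 0, 0, 0, -1, 10])

```text
t: 7.65
tool_pos: [0.5146, 0.0768, 0.321]
tool_rot: [-2.01, -2.409, 0.005]
contact_force: [0.3, 0.3, -3.4]
opening: 0.0164
grip_force: 99.1
```

Call:
jog_arm(commands=[0, 0, 0, 0, 0, -1, 10, 0, 0, 0, 0, 0, -1, 10, 0, 0, 0, 0, 0, -1, 10, 0, 0, 0, 0, 0, -1, 10, 0, 0, 0, 0, 0, -1, 10, 0, 0, 0, 0, 0, -1, 10, 0, 0, 0, 0, 0, -1, 10, 0, 0, 0, 0, 0, -1, 10, 0, 0, 0, 0, 0, -1, 10, 0, 0, 0, 0, 0, -1, 10, 0, 0, 0, 0, 0, -1, 10, 0, 0, 0, 0, 0, -1, 10, 0, 0, 0, 0, 0, -1, 10, 0, 0, 0, 0, 0, 0, 10, 0, 0, 0, 0, 0, 0, 10])

```text
t: 9.52
tool_pos: [0.5152, 0.0767, 0.3228]
tool_rot: [-0.149, -3.135, 0.0]
contact_force: [-1.1, -0.1, -3.3]
opening: 0.0167
grip_force: 99.1
```

```bash
python3 - <<'E'
from station import ctrl, eyes
from h import *
from scipy.spatial.transform import Rotation as R
o=ctrl.get_obs(); Rm=R.from_rotvec(o['tool_rot']).as_matrix();print(o['t'],o['tool_pos'],o['q'],o['contact_force'],o['wrist_torque'],o['opening'])
print(Rm.round(3),np.arctan2(Rm[1,0],Rm[0,0]))
d=eyes.get_image('scene');np.savez('scene2.npz',**d)
p=np.array(o['tool_pos'])
x,y=proj(d,p-[0,0,.03]).astype(int);print(x,y)
# predicted key axis points in image: tip and socket
print('tip pred',proj(d,p-[0,0,.075]),'sock',proj(d,[.5155,.0771,.1875]))
y0,x0=y-65,x-80
im=cv2.resize(d['image'][y0:y0+130,x0:x0+160,::-1],None,fx=4,fy=4,interpolation=cv2.INTER_CUBIC)
cv2.imwrite('pics/over.png',cv2.convertScaleAbs(im,alpha=1.6));print('crop origin',x0,y0)
E
```

```text
9.525 [0.51521635 0.07672891 0.32275414] [ 4.89450034e-03 -2.34267347e-01  1.73131214e+00  2.24985671e-05
  1.64715085e+00 -1.47071389e+00] [-1.08124341 -0.10018858 -3.27304519] [ 0.02129261 -0.01827127  0.03248789] 0.01673233739550956
[[-0.995  0.095 -0.003]
 [ 0.095  0.995  0.   ]
 [ 0.003 -0.    -1.   ]] 3.046406100969926
381 233
tip pred [379.12639559 246.73353375] sock [375.92960675 263.42499721]
crop origin 301 168
```

View pics/over.png

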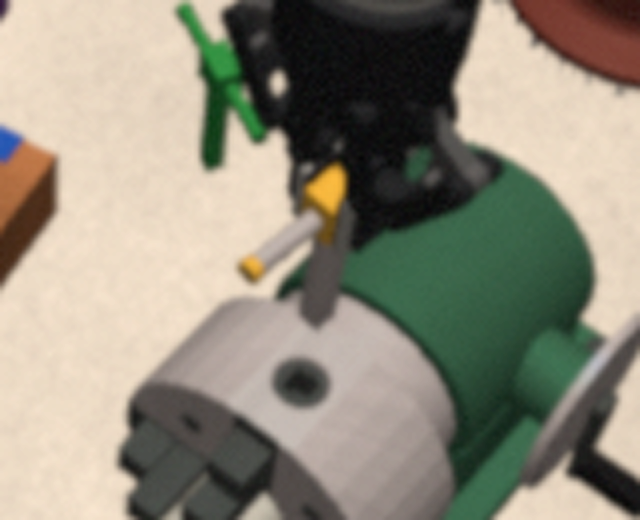

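The crop shows the key upright in the gripper with its tip at about scene (380.5,249), and the socket open below at (376.5,264). I'll measure the tip's offset and tilt from the depth.

```bash
python3 - <<'E'
from h import *
d=load('scene',2);W=world(d);p=np.array([.5152,.0767,.3228])
m=(np.hypot(W[...,0]-p[0],W[...,1]-p[1])<.025)&(W[...,2]>.235)&(W[...,2]<.35)
m[:, :]&=True
g=cv2.cvtColor(d['image'],cv2.COLOR_RGB2GRAY)
cam=d['cam_to_world'][:3,3]
for v in range(218,254):
    u=np.where(m[v,365:400])[0]+365
    if len(u):
        q=W[v,u];c=q.mean(0)
        # predicted axis u at this row
        zs=np.linspace(.24,.36,200);P=np.array([proj(d,[p[0],p[1],z]) for z in zs]);i=np.argmin(abs(P[:,1]-v))
        print(v,u.min(),u.max(),len(u),'mid',(u.min()+u.max())/2,'pred',P[i,0].round(1),'z',zs[i].round(3),c.round(4),g[v,u.min()-2:u.max()+3].tolist())
E
```

```text
218 374 380 6 mid 377.0 pred 384.8 z 0.339 [0.5261 0.0675 0.3417] [132, 111, 73, 49, 47, 50, 55, 65, 84, 101, 113]
219 374 381 8 mid 377.5 pred 384.6 z 0.336 [0.5262 0.0695 0.3407] [133, 115, 75, 49, 47, 53, 56, 59, 62, 79, 98, 110]
220 374 381 8 mid 377.5 pred 384.4 z 0.333 [0.5269 0.0702 0.3393] [133, 113, 73, 51, 55, 69, 78, 73, 61, 61, 76, 92]
221 374 385 11 mid 379.5 pred 384.2 z 0.33 [0.5286 0.0745 0.3423] [135, 121, 88, 65, 74, 92, 99, 96, 76, 59, 58, 68, 69, 51, 45, 45]
222 375 395 14 mid 385.0 pred 384.0 z 0.327 [0.5291 0.0808 0.3459] [130, 110, 92, 97, 108, 112, 107, 92, 69, 55, 53, 49, 42, 43, 46, 44, 35, 18, 7, 8, 8, 11, 12, 13, 12]
223 374 395 19 mid 384.5 pred 383.8 z 0.324 [0.5294 0.0832 0.3456] [132, 126, 114, 108, 110, 112, 111, 106, 94, 73, 55, 50, 47, 41, 43, 46, 42, 30, 18, 12, 10, 10, 9, 12, 15, 10]
224 374 396 21 mid 385.0 pred 383.6 z 0.321 [0.5278 0.0864 0.344 ] [122, 116, 113, 113, 113, 111, 105, 96, 84, 67, 53, 49, 46, 40, 44, 45, 41, 27, 16, 11, 9, 12, 13, 14, 13, 14, 14]
225 376 396 21 mid 386.0 pred 383.4 z 0.318 [0.5268 0.0878 0.3415] [113, 114, 110, 103
[... 2363 characters left out ...]
, 48, 49, 60, 84, 102]
244 376 384 9 mid 380.0 pred 379.6 z 0.257 [0.5186 0.0792 0.2637] [98, 85, 59, 49, 48, 47, 48, 48, 48, 51, 66, 92, 107]
245 376 384 9 mid 380.0 pred 379.5 z 0.254 [0.5179 0.0793 0.2596] [103, 87, 60, 49, 47, 49, 48, 48, 47, 52, 72, 100, 110]
246 376 384 9 mid 380.0 pred 379.3 z 0.25 [0.5181 0.0798 0.2569] [106, 92, 65, 50, 49, 48, 47, 46, 50, 59, 80, 104, 112]
247 377 383 7 mid 380.0 pred 379.1 z 0.247 [0.5188 0.0806 0.2552] [101, 83, 63, 51, 48, 47, 50, 60, 75, 94, 108]
248 378 382 5 mid 380.0 pred 378.9 z 0.243 [0.5189 0.081  0.2524] [102, 84, 63, 52, 52, 62, 81, 97, 106]
249 379 381 3 mid 380.0 pred 378.7 z 0.24 [0.5195 0.0818 0.2505] [104, 86, 70, 67, 84, 102, 109]
```

Call:
jog_arm(commands=[-0.015, 0, 0.4, 0, 0, 0, 10, 0, 0, 0.4, 0, 0, 0, 10, 0, 0, 0.12, 0, 0, 0, 10, 0, 0, 0, 0, 0, 0, 10, 0, 0, 0, 0, 0, 0, 10])

```text
t: 10.2
tool_pos: [0.5173, 0.0766, 0.2705]
tool_rot: [0.147, 3.136, 0.0]
contact_force: [0.6, 0.0, -3.5]
opening: 0.0163
grip_force: 99.1
```

Call:
jog_arm(commands=[0, 0, 0, 0, 0, 0, 10, 0, 0, 0, 0, 0, 0, 10])

```text
t: 10.45
tool_pos: [0.517, 0.0766, 0.2698]
tool_rot: [0.147, 3.137, 0.0]
contact_force: [-0.0, -0.8, -3.3]
opening: 0.0167
grip_force: 99.1
```

Call:
jog_arm(commands=[0.022, 0.007, 0.03, 0, 0, 0, 10, 0, 0, 0.03, 0, 0, 0, 10, 0, 0, 0, 0, 0, 0, 10])

```text
t: 10.82
tool_pos: [0.5152, 0.0772, 0.2651]
tool_rot: [-0.147, -3.137, 0.0]
contact_force: [0.5, -0.2, -3.4]
opening: 0.0165
grip_force: 99.1
```

Call:
jog_arm(commands=[0, 0, 0.03, 0, 0, 0, 10, 0, 0, 0, 0, 0, 0, 10])

```text
t: 11.08
tool_pos: [0.5153, 0.0772, 0.2635]
tool_rot: [-0.147, -3.138, -0.0]
contact_force: [0.1, 0.8, -3.4]
opening: 0.0168
grip_force: 99.1
```

Call:
jog_arm(commands=[0, 0, 0.025, 0, 0, 0, 10, 0, 0, 0, 0, 0, 0, 10])

```text
t: 11.32
tool_pos: [0.5153, 0.0772, 0.262]
tool_rot: [-0.147, -3.138, 0.0]
contact_force: [1.2, 0.0, -3.0]
opening: 0.0167
grip_force: 99.0
```

Call:
jog_arm(commands=[0, 0, 0.025, 0, 0, 0, 10, 0, 0, 0, 0, 0, 0, 10])

```text
t: 11.58
tool_pos: [0.5155, 0.077, 0.2608]
tool_rot: [0.148, 3.138, -0.001]
contact_force: [0.0, -1.2, -2.1]
opening: 0.0167
grip_force: 99.2
```

Call:
jog_arm(commands=[0, 0, 0.025, 0, 0, 0, 10, 0, 0, 0, 0, 0, 0, 10])

```text
t: 11.82
tool_pos: [0.5155, 0.0769, 0.259]
tool_rot: [0.148, 3.138, -0.001]
contact_force: [1.2, -2.3, -3.4]
opening: 0.0163
grip_force: 99.2
```

Call:
jog_arm(commands=[0, 0, 0.02, 0, 0, 0, 10, 0, 0, 0, 0, 0, 0, 10])

```text
t: 12.08
tool_pos: [0.5155, 0.077, 0.2579]
tool_rot: [0.148, 3.138, -0.001]
contact_force: [1.5, -1.5, -2.6]
opening: 0.0164
grip_force: 99.1
```

Call:
jog_arm(commands=[0, 0, 0.035, 0, 0, 0, 10, 0, 0, 0, 0, 0, 0, 10])

```text
t: 12.32
tool_pos: [0.5154, 0.077, 0.2556]
tool_rot: [0.147, 3.138, -0.001]
contact_force: [1.8, -2.4, -3.4]
opening: 0.0168
grip_force: 99.0
```

Call:
jog_arm(commands=[0, 0, 0.035, 0, 0, 0, 10, 0, 0, 0, 0, 0, 0, 10])

```text
t: 12.58
tool_pos: [0.5155, 0.077, 0.2536]
tool_rot: [0.147, 3.138, -0.001]
contact_force: [2.0, -3.4, -2.9]
opening: 0.0164
grip_force: 99.0
```

No vertical resistance and a small side force while sinking past the mouth: the square happened to be aligned. Continuing to full depth.

Call:
jog_arm(commands=[0, 0, 0.05, 0, 0, 0, 10, 0, 0, 0.05, 0, 0, 0, 10, 0, 0, 0, 0, 0, 0, 10])

```text
t: 12.95
tool_pos: [0.5154, 0.077, 0.2474]
tool_rot: [0.147, 3.138, -0.001]
contact_force: [1.7, -3.3, -3.3]
opening: 0.0166
grip_force: 99.1
```

Call:
jog_arm(commands=[0, 0, 0.04, 0, 0, 0, 10, 0, 0, 0, 0, 0, 0, 10])

```text
t: 13.2
tool_pos: [0.5155, 0.077, 0.2454]
tool_rot: [0.147, 3.138, -0.0]
contact_force: [0.9, -3.3, -1.1]
opening: 0.0164
grip_force: 99.3
```

Call:
jog_arm(commands=[0, 0, 0.025, 0, 0, 0, 10, 0, 0, 0, 0, 0, 0, 10])

```text
t: 13.45
tool_pos: [0.5155, 0.077, 0.244]
tool_rot: [0.147, 3.138, -0.0]
contact_force: [1.8, -4.3, 0.4]
opening: 0.0163
grip_force: 99.4
```

Call:
jog_arm(commands=[0, 0, 0.02, 0, 0, 0, 10, 0, 0, 0, 0, 0, 0, 10])

```text
t: 13.7
tool_pos: [0.5155, 0.0771, 0.2428]
tool_rot: [0.147, 3.138, -0.0]
contact_force: [2.8, -4.4, -1.6]
opening: 0.0168
grip_force: 99.4
```

Call:
jog_arm(commands=[0, 0, 0.02, 0, 0, 0, 10, 0, 0, 0, 0, 0, 0, 10])

```text
t: 13.95
tool_pos: [0.5156, 0.0771, 0.2421]
tool_rot: [0.147, 3.137, -0.0]
contact_force: [1.5, -4.6, 2.1]
opening: 0.0166
grip_force: 99.8
```

```bash
python3 - <<'E'
from station import ctrl, eyes
from h import *
o=ctrl.get_obs(); print(o['t'],o['tool_pos'],o['q'],o['contact_force'],o['wrist_torque'])
d=eyes.get_image('scene');np.savez('scene3.npz',**d)
x,y=proj(d,[.5155,.077,.2]).astype(int)
y0,x0=y-50,x-60
im=cv2.resize(d['image'][y0:y0+100,x0:x0+120,::-1],None,fx=4,fy=4,interpolation=cv2.INTER_CUBIC)
cv2.imwrite('pics/in.png',cv2.convertScaleAbs(im,alpha=1.6));print('crop origin',x0,y0)
E
```

```text
13.95 [0.51560162 0.07707912 0.24207381] [ 5.69614539e-03 -2.05112398e-01  1.83887502e+00 -2.11736209e-04
  1.50707579e+00 -1.47125943e+00] [ 1.53448926 -4.62265283  2.10775298] [-1.03900135 -0.21662151  0.03762031]
crop origin 316 210
```

View pics/in.png

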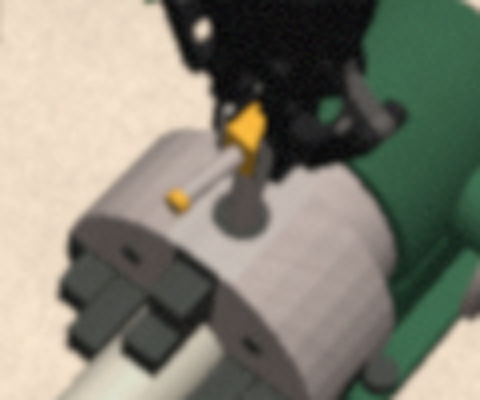

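The crop shows the shank seated in the screw head at scene (376,264), and the force readings show the tip on the socket's floor. Now turning clockwise, watching the moment about z.

Call:
jog_arm(commands=[0, -0.004, 0, 0, 0, 1, 10, 0, 0, 0, 0, 0, 1, 10, 0, 0, 0, 0, 0, 1, 10, 0, 0, 0, 0, 0, 1, 10, 0, 0, 0, 0, 0, 1, 10, 0, 0, 0, 0, 0, 0, 10])

```text
t: 14.75
tool_pos: [0.5155, 0.0768, 0.242]
tool_rot: [0.917, 3.004, -0.0]
contact_force: [0.7, -4.3, 3.2]
opening: 0.0166
grip_force: 100.0
```

```bash
cat > s.py <<'E'
from station import ctrl
import numpy as np
from scipy.spatial.transform import Rotation as R
o=ctrl.get_obs(); m=R.from_rotvec(o['tool_rot']).as_matrix()
print(o['t'],np.round(o['tool_pos'],4),'yaw',round(np.arctan2(m[1,0],m[0,0]),3),'q6',round(o['q'][5],3),'F',np.round(o['contact_force'],1),'M',np.round(o['wrist_torque'],3),'e6',np.round(o['effort'][5],3),'tilt',round(np.arccos(-m[2,2]),3))
E
python3 s.py
```

```text
14.75 [0.5155 0.0768 0.242 ] yaw 2.549 q6 -0.973 F [ 0.7 -4.3  3.2] M [-1.136 -0.165  0.05 ] e6 0.276 tilt 0.001
```

Call:
jog_arm(commands=[0, 0, 0, 0, 0, 1, 10, 0, 0, 0, 0, 0, 1, 10, 0, 0, 0, 0, 0, 0, 10])

```text
t: 15.12
tool_pos: [0.5155, 0.0768, 0.242]
tool_rot: [1.211, 2.898, -0.0]
contact_force: [0.4, -4.6, 4.9]
opening: 0.0164
grip_force: 100.2
```

```bash
python3 s.py
```

```text
15.125 [0.5155 0.0768 0.242 ] yaw 2.35 q6 -0.774 F [ 0.4 -4.6  4.9] M [-1.164 -0.083  0.121] e6 0.248 tilt 0.001
```

Call:
jog_arm(commands=[0, 0, 0, 0, 0, 1, 10, 0, 0, 0, 0, 0, 0, 10])

```text
t: 15.38
tool_pos: [0.5155, 0.0768, 0.242]
tool_rot: [1.353, 2.835, -0.0]
contact_force: [-0.6, -5.4, 5.0]
opening: 0.0164
grip_force: 100.3
```

```bash
python3 s.py
```

```text
15.375 [0.5155 0.0768 0.242 ] yaw 2.251 q6 -0.675 F [-0.6 -5.4  5. ] M [-1.178 -0.039  0.007] e6 0.21 tilt 0.0
```

Call:
jog_arm(commands=[0, 0, 0, 0, 0, 1, 10, 0, 0, 0, 0, 0, 0, 10])

```text
t: 15.62
tool_pos: [0.5154, 0.0768, 0.242]
tool_rot: [1.492, 2.764, -0.0]
contact_force: [-0.2, -5.9, 5.4]
opening: 0.0167
grip_force: 100.3
```

```bash
python3 s.py
```

```text
15.625 [0.5154 0.0768 0.242 ] yaw 2.151 q6 -0.575 F [-0.2 -5.9  5.4] M [-1.141  0.032  0.047] e6 0.205 tilt 0.0
```

Call:
jog_arm(commands=[0, 0, 0, 0, 0, 1, 10, 0, 0, 0, 0, 0, 0, 10])

```text
t: 15.88
tool_pos: [0.5154, 0.0769, 0.242]
tool_rot: [1.629, 2.686, -0.0]
contact_force: [0.2, -4.7, 4.9]
opening: 0.0164
grip_force: 100.4
```

```bash
python3 s.py
```

```text
15.875 [0.5154 0.0769 0.242 ] yaw 2.051 q6 -0.475 F [ 0.2 -4.7  4.9] M [-1.226  0.091 -0.022] e6 0.195 tilt 0.0
```

Call:
jog_arm(commands=[0, 0, 0, 0, 0, 1, 10, 0, 0, 0, 0, 0, 0, 10])

```text
t: 16.12
tool_pos: [0.5154, 0.0769, 0.242]
tool_rot: [1.761, 2.601, -0.0]
contact_force: [0.9, -5.0, 5.5]
opening: 0.0165
grip_force: 100.3
```

```bash
python3 s.py
```

```text
16.125 [0.5154 0.0769 0.242 ] yaw 1.951 q6 -0.375 F [ 0.9 -5.   5.5] M [-1.175  0.019  0.131] e6 0.202 tilt 0.0
```

Call:
jog_arm(commands=[0, 0, 0, 0, 0, 1, 10, 0, 0, 0, 0, 0, 0, 10])

```text
t: 16.38
tool_pos: [0.5154, 0.0769, 0.242]
tool_rot: [1.889, 2.51, -0.0]
contact_force: [0.3, -5.3, 5.5]
opening: 0.0167
grip_force: 100.4
```

```bash
python3 s.py
```

```text
16.375 [0.5154 0.0769 0.242 ] yaw 1.852 q6 -0.275 F [ 0.3 -5.3  5.5] M [-1.163  0.082 -0.006] e6 0.204 tilt 0.0
```

Call:
jog_arm(commands=[0, 0, 0, 0, 0, 1, 10, 0, 0, 0, 0, 0, 0, 10])

```text
t: 16.62
tool_pos: [0.5153, 0.0769, 0.242]
tool_rot: [2.012, 2.413, -0.0]
contact_force: [-0.9, -5.3, 5.8]
opening: 0.0163
grip_force: 100.3
```

```bash
python3 s.py
```

```text
16.625 [0.5153 0.0769 0.242 ] yaw 1.752 q6 -0.175 F [-0.9 -5.3  5.8] M [-1.119  0.029  0.101] e6 0.203 tilt 0.0
```

Call:
jog_arm(commands=[0, 0, 0, 0, 0, 1, 10, 0, 0, 0, 0, 0, 0, 10])

```text
t: 16.88
tool_pos: [0.5153, 0.0769, 0.242]
tool_rot: [2.13, 2.309, -0.0]
contact_force: [-1.0, -5.5, 4.8]
opening: 0.0162
grip_force: 100.4
```

```bash
python3 s.py
```

```text
16.875 [0.5153 0.0769 0.242 ] yaw 1.652 q6 -0.075 F [-1.  -5.5  4.8] M [-1.165  0.167  0.04 ] e6 0.196 tilt 0.0
```

Call:
jog_arm(commands=[0, 0, 0, 0, 0, 1, 10, 0, 0, 0, 0, 0, 0, 10])

```text
t: 17.12
tool_pos: [0.5153, 0.0769, 0.242]
tool_rot: [-2.243, -2.2, 0.0]
contact_force: [-0.5, -4.9, 4.7]
opening: 0.0166
grip_force: 100.3
```

```bash
python3 s.py
```

```text
17.125 [0.5153 0.0769 0.242 ] yaw 1.552 q6 0.025 F [-0.5 -4.9  4.7] M [-1.141  0.124  0.115] e6 0.201 tilt 0.0
```

Call:
jog_arm(commands=[0, 0, 0, 0, 0, 1, 10, 0, 0, 0, 0, 0, 0, 10])

```text
t: 17.38
tool_pos: [0.5153, 0.077, 0.242]
tool_rot: [-2.35, -2.085, 0.0]
contact_force: [-1.1, -4.5, 5.6]
opening: 0.0165
grip_force: 100.4
```

```bash
python3 s.py
```

```text
17.375 [0.5153 0.077  0.242 ] yaw 1.452 q6 0.125 F [-1.1 -4.5  5.6] M [-1.1    0.162  0.039] e6 0.196 tilt 0.0
```

Call:
jog_arm(commands=[0, 0, 0, 0, 0, 1, 10, 0, 0, 0, 0, 0, 0, 10])

```text
t: 17.62
tool_pos: [0.5152, 0.077, 0.242]
tool_rot: [-2.451, -1.965, 0.0]
contact_force: [-1.2, -4.6, 5.3]
opening: 0.0164
grip_force: 100.4
```

```bash
python3 s.py
```

```text
17.625 [0.5152 0.077  0.242 ] yaw 1.352 q6 0.224 F [-1.2 -4.6  5.3] M [-1.087  0.159  0.155] e6 0.318 tilt 0.0
```

Call:
jog_arm(commands=[0, 0, 0, 0, 0, 1, 10, 0, 0, 0, 0, 0, 0, 10])

```text
t: 17.88
tool_pos: [0.5152, 0.077, 0.242]
tool_rot: [-2.546, -1.841, 0.0]
contact_force: [-1.9, -5.2, 5.8]
opening: 0.0165
grip_force: 100.4
```

```bash
python3 s.py
```

```text
17.875 [0.5152 0.077  0.242 ] yaw 1.252 q6 0.324 F [-1.9 -5.2  5.8] M [-1.109  0.151  0.252] e6 0.392 tilt 0.0
```

Touch was felt at about q6 0.2 rad: the effort rose from 0.20 to 0.39, putting the key torque near 0.25 N m. I'm adding 0.2 rad more.

Call:
jog_arm(commands=[0, 0, 0, 0, 0, 1, 10, 0, 0, 0, 0, 0, 0, 10])

```text
t: 18.12
tool_pos: [0.5152, 0.0771, 0.242]
tool_rot: [-2.634, -1.712, 0.0]
contact_force: [-1.1, -4.6, 5.8]
opening: 0.0165
grip_force: 100.4
```

```bash
python3 s.py
```

```text
18.125 [0.5152 0.0771 0.242 ] yaw 1.152 q6 0.424 F [-1.1 -4.6  5.8] M [-1.073  0.179  0.332] e6 0.459 tilt 0.0
```

Call:
jog_arm(commands=[0, 0, 0, 0, 0, 1, 10, 0, 0, 0, 0, 0, 0, 10])

```text
t: 18.38
tool_pos: [0.5152, 0.0771, 0.242]
tool_rot: [-2.716, -1.578, 0.0]
contact_force: [-1.1, -4.9, 5.4]
opening: 0.0164
grip_force: 100.4
```

```bash
python3 s.py
```

```text
18.375 [0.5152 0.0771 0.242 ] yaw 1.053 q6 0.524 F [-1.1 -4.9  5.4] M [-1.068  0.168  0.356] e6 0.533 tilt 0.0
```

Call:
jog_arm(commands=[0, 0, 0, 0, 0, 0.7, 10, 0, 0, 0, 0, 0, 0, 10, 0, 0, 0, 0, 0, 0, 10])

```text
t: 18.75
tool_pos: [0.5152, 0.0771, 0.242]
tool_rot: [-2.769, -1.483, 0.0]
contact_force: [-0.5, -4.3, 5.4]
opening: 0.0167
grip_force: 100.4
```

```bash
python3 s.py
```

```text
18.75 [0.5152 0.0771 0.242 ] yaw 0.983 q6 0.593 F [-0.5 -4.3  5.4] M [-1.01   0.169  0.467] e6 0.442 tilt 0.0
```

Torque is about 0.45 N m, which is firm. I'm easing the pull off before withdrawing.

Call:
jog_arm(commands=[0, 0, 0, 0, 0, -1, 10, 0, 0, 0, 0, 0, -1, 10, 0, 0, 0, 0, 0, 0, 10])

```text
t: 19.12
tool_pos: [0.5152, 0.0771, 0.242]
tool_rot: [-2.607, -1.752, 0.0]
contact_force: [-0.2, -4.8, 5.8]
opening: 0.0163
grip_force: 100.4
```

```bash
python3 s.py
```

```text
19.125 [0.5152 0.0771 0.242 ] yaw 1.183 q6 0.393 F [-0.2 -4.8  5.8] M [-1.045  0.177  0.28 ] e6 0.14 tilt 0.0
```

Call:
jog_arm(commands=[0, 0, 0, 0, 0, -1, 10, 0, 0, 0, 0, 0, 0, 10])

```text
t: 19.38
tool_pos: [0.5152, 0.077, 0.242]
tool_rot: [-2.517, -1.88, 0.0]
contact_force: [-0.4, -4.9, 6.4]
opening: 0.0162
grip_force: 100.4
```

```bash
python3 s.py
```

```text
19.375 [0.5152 0.077  0.242 ] yaw 1.283 q6 0.293 F [-0.4 -4.9  6.4] M [-1.062  0.212  0.209] e6 0.063 tilt 0.0
```

Call:
jog_arm(commands=[0, 0, 0, 0, 0, -1, 10, 0, 0, 0, 0, 0, 0, 10])

```text
t: 19.62
tool_pos: [0.5152, 0.077, 0.242]
tool_rot: [-2.42, -2.003, 0.0]
contact_force: [-1.3, -4.9, 5.3]
opening: 0.0167
grip_force: 100.4
```

```bash
python3 s.py
```

```text
19.625 [0.5152 0.077  0.242 ] yaw 1.383 q6 0.193 F [-1.3 -4.9  5.3] M [-1.084  0.105  0.094] e6 0.004 tilt 0.0
```

Call:
jog_arm(commands=[0, 0, -0.05, 0, 0, 0, 10, 0, 0, -0.1, 0, 0, 0, 10, 0, 0, -0.1, 0, 0, 0, 10, 0, 0, -0.15, 0, 0, 0, 10, 0, 0, -0.3, 0, 0, 0, 10, 0, 0, -0.4, 0, 0, 0, 10, 0, 0, -0.3, 0, 0, 0, 10, 0, 0, 0, 0, 0, 0, 10])

```text
t: 20.62
tool_pos: [0.5159, 0.0775, 0.3276]
tool_rot: [2.423, 1.998, 0.005]
contact_force: [-0.1, 0.3, -3.4]
opening: 0.0168
grip_force: 101.8
```

```bash
python3 s.py; python3 - <<'E'
from station import eyes
from h import *
d=eyes.get_image('scene');np.savez('scene4.npz',**d)
x,y=proj(d,[.5155,.077,.22]).astype(int)
y0,x0=y-60,x-70
im=cv2.resize(d['image'][y0:y0+130,x0:x0+140,::-1],None,fx=4,fy=4,interpolation=cv2.INTER_CUBIC)
cv2.imwrite('pics/out.png',cv2.convertScaleAbs(im,alpha=1.6))
E
```

```text
20.625 [0.5159 0.0775 0.3276] yaw 1.379 q6 0.198 F [-0.1  0.3 -3.4] M [-0.014  0.047  0.005] e6 -0.006 tilt 0.003
```

View pics/out.png

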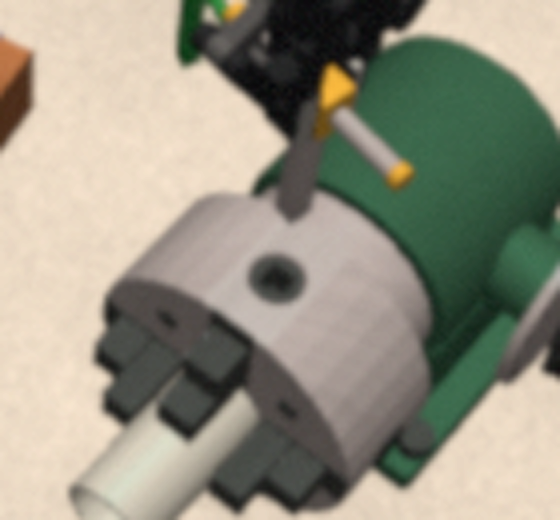

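The key is out (tip at crop (293,215)), the socket is empty, and the top jaw is on the tube. I'll check the key's tilt in the grip, then plan the move to the yellow slot.

```bash
python3 - <<'E'
from h import *
d=load('scene',4);W=world(d);p=np.array([.5159,.0775,.3276])
m=(np.hypot(W[...,0]-p[0],W[...,1]-p[1])<.02)&(W[...,2]>.235)&(W[...,2]<.33)
zs=np.linspace(.24,.36,200);P=np.array([proj(d,[p[0],p[1],z]) for z in zs])
for v in range(230,252,2):
    u=np.where(m[v,365:400])[0]+365
    if len(u):
        i=np.argmin(abs(P[:,1]-v));print(v,u.min(),u.max(),(u.min()+u.max())/2,'pred',P[i,0].round(1),W[v,u].mean(0).round(4))
# move numbers to yellow slot
y=1.379;c,s=np.cos(y),np.sin(y);X=np.array([c,s]);Y=np.array([s,-c])
D=np.array([.4986,-.3625])-p[:2];print('shift tool',D@X,D@Y,'shares',D@X/.06,D@Y/.06)
E
```

```text
230 379 387 383.0 pred 382.7 [0.5215 0.0813 0.3142]
232 378 387 382.5 pred 382.2 [0.5214 0.081  0.3077]
234 378 386 382.0 pred 381.9 [0.5217 0.0809 0.3016]
236 378 386 382.0 pred 381.4 [0.5212 0.0815 0.2953]
238 377 385 381.0 pred 381.0 [0.5219 0.0807 0.2888]
240 377 385 381.0 pred 380.6 [0.5212 0.0811 0.282 ]
242 376 385 380.5 pred 380.2 [0.5208 0.0807 0.2746]
244 376 384 380.0 pred 379.9 [0.5198 0.0799 0.2659]
246 376 384 380.0 pred 379.5 [0.5197 0.0806 0.2598]
248 378 381 379.5 pred 379.1 [0.5225 0.082  0.2576]
shift tool -0.4352296662085195 0.06689116273485408 shares -7.253827770141992 1.1148527122475682
```

Call:
jog_arm(commands=[-0.9, 0.14, 0, 0, 0, 0, 10, -0.91, 0.14, 0, 0, 0, 0, 10, -0.91, 0.14, 0, 0, 0, 0, 10, -0.91, 0.14, 0, 0, 0, 0, 10, -0.91, 0.14, 0, 0, 0, 0, 10, -0.91, 0.14, 0, 0, 0, 0, 10, -0.9, 0.14, 0, 0, 0, 0, 10, -0.9, 0.14, 0, 0, 0, 0, 10, 0, 0, 0, 0, 0, 1, 10, 0, 0, 0, 0, 0, 1, 10, 0, 0, 0, 0, 0, 1, 10, 0, 0, 0, 0, 0, 1, 10, 0, 0, 0, 0, 0, 1, 10, 0, 0, 0, 0, 0, 1, 10, 0, 0, 0, 0, 0, 1, 10, 0, 0, 0, 0, 0, 1, 10, 0, 0, 0, 0, 0, 1, 10, 0, 0, 0, 0, 0, 1, 10, 0, 0, 0, 0, 0, 0.3, 10, 0, 0, 0, 0, 0, 0, 10])

```text
t: 23.18
tool_pos: [0.4977, -0.3626, 0.3245]
tool_rot: [-3.092, -0.545, 0.001]
contact_force: [0.3, 0.1, -1.7]
opening: 0.016
grip_force: 101.5
```

Call:
jog_arm(commands=[0, 0, 0, 0, 0, 0, 10, 0, 0, 0, 0, 0, 0, 10])

```text
t: 23.42
tool_pos: [0.4979, -0.3629, 0.3255]
tool_rot: [-3.094, -0.544, -0.0]
contact_force: [0.2, -0.2, -2.7]
opening: 0.0165
grip_force: 101.5
```

```bash
python3 s.py; python3 - <<'E'
from station import ctrl
from h import *
p=np.array(ctrl.get_obs()['tool_pos']);D=np.array([.4986,-.3625])-p[:2];y=.35;c,s=np.cos(y),np.sin(y)
print('shares',D@[c,s]/.06,D@[s,-c]/.06,'down to tip 80mm',(p[2]-.155)/.06)
E
```

```text
23.425 [ 0.4979 -0.3629  0.3255] yaw 0.348 q6 0.472 F [ 0.2 -0.2 -2.7] M [-0.038 -0.026  0.042] e6 -0.004 tilt 0.0
shares 0.013542851662140176 -0.001699894448393436 down to tip 80mm 2.8414454308929846
```

Call:
jog_arm(commands=[0.013, 0, 0.5, 0, 0, 0, 10, 0, 0, 0.7, 0, 0, 0, 10, 0, 0, 0.7, 0, 0, 0, 10, 0, 0, 0.6, 0, 0, 0, 10, 0, 0, 0.4, 0, 0, 0, 10, 0, 0, 0.1, 0, 0, 0, 10, 0, 0, 0, 0, 0, 0, 10, 0, 0, 0, 0, 0, 0, 10])

```text
t: 24.42
tool_pos: [0.4995, -0.3634, 0.1476]
tool_rot: [3.092, 0.543, 0.003]
contact_force: [-0.2, 0.3, -2.9]
opening: 0.0165
grip_force: 101.5
```

```bash
python3 s.py; python3 - <<'E'
from station import eyes
from h import *
d=eyes.get_image('scene');np.savez('scene5.npz',**d)
x,y=proj(d,[.4986,-.3625,.08]).astype(int)
y0,x0=max(0,y-50),x-60
im=cv2.resize(d['image'][y0:y0+100,x0:x0+120,::-1],None,fx=5,fy=5,interpolation=cv2.INTER_CUBIC)
cv2.imwrite('pics/slot.png',cv2.convertScaleAbs(im,alpha=1.6));print(x0,y0,proj(d,[.4986,-.3625,.06]))
E
```

```text
24.425 [ 0.4995 -0.3634  0.1476] yaw 0.348 q6 0.474 F [-0.2  0.3 -2.9] M [-0.053 -0.032 -0.009] e6 -0.001 tilt 0.003
174 127 [236.02038821 182.40500748]
```

View pics/slot.png

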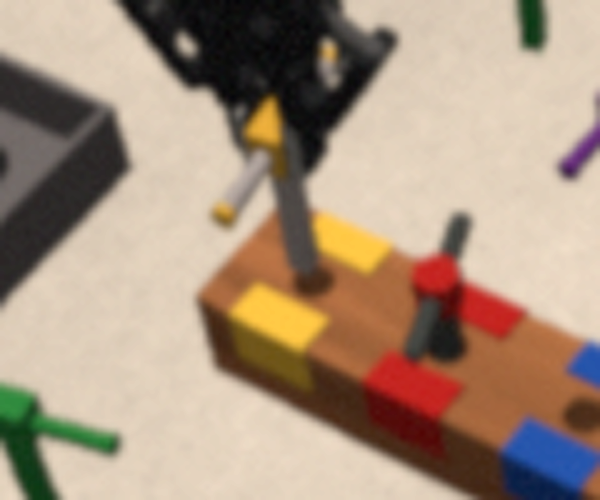

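The tip (crop (305,270)) hangs just above the dark slot mouth at (312,282), between the two yellow labels. I'm lowering it gently.

Call:
jog_arm(commands=[-0.009, -0.02, 0.1, 0, 0, 0, 10, 0, 0, 0.08, 0, 0, 0, 10, 0, 0, 0.08, 0, 0, 0, 10, 0, 0, 0, 0, 0, 0, 10])

```text
t: 24.98
tool_pos: [0.4973, -0.3613, 0.1289]
tool_rot: [-3.093, -0.543, 0.001]
contact_force: [0.0, -0.2, -3.1]
opening: 0.0165
grip_force: 101.5
```

Call:
jog_arm(commands=[0, 0, 0.08, 0, 0, 0, 10, 0, 0, 0.08, 0, 0, 0, 10, 0, 0, 0, 0, 0, 0, 10])

```text
t: 25.35
tool_pos: [0.4973, -0.3614, 0.1195]
tool_rot: [-3.093, -0.543, 0.001]
contact_force: [-0.0, -0.6, -2.7]
opening: 0.0168
grip_force: 101.5
```

Call:
jog_arm(commands=[0.008, 0.015, 0.08, 0, 0, 0, 10, 0, 0, 0.1, 0, 0, 0, 10, 0, 0, 0, 0, 0, 0, 10])

```text
t: 25.72
tool_pos: [0.498, -0.3619, 0.1085]
tool_rot: [-3.093, -0.543, 0.002]
contact_force: [0.3, -0.1, -3.0]
opening: 0.0163
grip_force: 101.5
```

Call:
jog_arm(commands=[0, 0, 0.1, 0, 0, 0, 10, 0, 0, 0.1, 0, 0, 0, 10, 0, 0, 0, 0, 0, 0, 10])

```text
t: 26.1
tool_pos: [0.4979, -0.3619, 0.0964]
tool_rot: [-3.093, -0.543, 0.002]
contact_force: [-0.6, -0.1, -3.1]
opening: 0.0163
grip_force: 101.5
```

Call:
jog_arm(commands=[0, 0, 0.07, 0, 0, 0, 10, 0, 0, 0.05, 0, 0, 0, 10, 0, 0, 0, 0, 0, 0, 10])

```text
t: 26.48
tool_pos: [0.4983, -0.3622, 0.0899]
tool_rot: [-3.094, -0.543, 0.001]
contact_force: [0.6, -0.0, -3.2]
opening: 0.0167
grip_force: 101.5
```

Call:
jog_arm(commands=[0, 0, 0.04, 0, 0, 0, 10, 0, 0, 0, 0, 0, 0, 10])

```text
t: 26.72
tool_pos: [0.4984, -0.3623, 0.0877]
tool_rot: [-3.094, -0.543, 0.0]
contact_force: [0.1, -0.7, -3.3]
opening: 0.0163
grip_force: 101.5
```

Call:
jog_arm(commands=[0, 0, 0.025, 0, 0, 0, 10, 0, 0, 0, 0, 0, 0, 10])

```text
t: 26.98
tool_pos: [0.4984, -0.3623, 0.0862]
tool_rot: [-3.094, -0.544, 0.0]
contact_force: [0.3, -0.4, -3.4]
opening: 0.0166
grip_force: 101.5
```

Call:
jog_arm(commands=[0, 0, 0.015, 0, 0, 0, 10, 0, 0, 0, 0, 0, 0, 10])

```text
t: 27.22
tool_pos: [0.4986, -0.3625, 0.0858]
tool_rot: [3.094, 0.544, 0.0]
contact_force: [0.6, -0.5, -2.3]
opening: 0.0163
grip_force: 101.8
```

Touching the floor at TCP z 0.0858, the same height as at the grasp. Opening gently, then withdrawing.

Call:
jog_arm(commands=[0, 0, 0.01, 0, 0, 0, 10, 0, 0, 0, 0, 0, 0, 22, 0, 0, 0, 0, 0, 0, 30, 0, 0, 0, 0, 0, 0, 40, 0, 0, 0, 0, 0, 0, 46, 0, 0, 0, 0, 0, 0, 46])

```text
t: 27.98
tool_pos: [0.4985, -0.3624, 0.0849]
tool_rot: [3.094, 0.543, 0.0]
contact_force: [0.0, -0.5, 0.7]
opening: 0.0459
grip_force: 0.0
```

Call:
jog_arm(commands=[0, 0, -0.2, 0, 0, 0, 46, 0, 0, -0.4, 0, 0, 0, 46, 0, 0, -0.5, 0, 0, 0, 46, 0, 0, -0.7, 0, 0, 0, 46, 0, 0, -0.7, 0, 0, 0, 46, 0, 0, -0.7, 0, 0, 0, 46, -0.8, 0, 0, 0, 0, 0, 46, -0.8, 0, 0, 0, 0, 0, 46, -0.4, 0, 0, 0, 0, 0, 46, 0, 0, 0, 0, 0, 0, 46, 0, 0, 0, 0, 0, 0, 46])

```text
t: 29.35
tool_pos: [0.3862, -0.4031, 0.2775]
tool_rot: [3.094, 0.544, 0.001]
contact_force: [0.7, -0.4, 0.2]
opening: 0.0458
grip_force: 0.0
```

```bash
python3 s.py; python3 - <<'E'
from station import eyes
from h import *
for n in ('scene','top'):
    d=eyes.get_image(n);np.savez(f'{n}6.npz',**d);W=world(d)
    m=(np.hypot(W[...,0]-.4986,W[...,1]+.3625)<.06)&(W[...,2]>.095)&(W[...,2]<.13)
    q=W[m];h=q[q[:,2]>.113]
    print(n,len(q),'head',h.mean(0).round(4) if len(h) else None,'top',np.percentile(q[:,2],98).round(4) if len(q) else None)
    if n=='scene': x,y=proj(d,[.4986,-.3625,.08]).astype(int);im=d['image'][y-50:y+50,x-60:x+60,::-1]
cv2.imwrite('pics/done.png',cv2.convertScaleAbs(cv2.resize(im,None,fx=5,fy=5,interpolation=cv2.INTER_CUBIC),alpha=1.6))
E
```

```text
29.35 [ 0.3862 -0.4031  0.2775] yaw 0.348 q6 0.282 F [ 0.7 -0.4  0.2] M [ 0.038 -0.029  0.018] e6 0.001 tilt 0.001
scene 242 head [ 0.4996 -0.3612  0.1158] top 0.1183
top 271 head [ 0.498  -0.3625  0.116 ] top 0.1193
```

View pics/done.png

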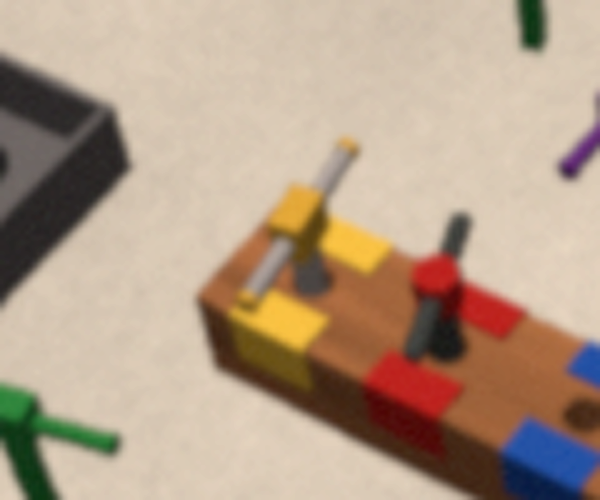

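The key stands in the yellow slot (crop (312,280)). Its head top is at 116 mm, so it is fully home, and the gripper is clear.

```bash
python3 -c "
from station import job
print(job.finish_job())"
```

```text
the job is handed in; nothing more can be done
None
```

I closed the top jaw firmly onto the tube (about 0.45 N m by feel), took the key out and stood it fully home in its yellow-labelled slot; the job is handed in at about 29 s, but the verdict was not shown.

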